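# Put a wheel axle away in a push-to-open drawer

### The arm

A 7-joint arm with a two-finger parallel gripper is mounted at the origin on the work surface. World frame = base frame: x ahead of the robot, y to its left, z up, the work surface at z = 0. Lengths are in m, angles in rad, forces in N, time in s.
With the tool pointing down it reaches from about 0.4 to 0.85 m from the base axis. Payload 4.5 kg.
Tool frame: the origin (TCP) lies between the finger pads; the fingertips stand 19 mm ahead of it and the grasp point (between the pads) is the TCP; z points along the fingers, y is the direction in which the jaws open and shut (so a half turn about z gives the same grasp; the last joint's range is limited). The gripper opens to 88 mm and grips with 3 to 60 N. Pads are 18 mm wide; open, the fingers measure 123 mm over their backs; the gripper's body (75 mm by 187 mm) begins 45 mm behind the grasp point.
Start: joints at [1.376, 0.689, -0.195, 1.565, 0.157, 0.902, -0.215], TCP at [0.142, -0.609, 0.258] pointing down, gripper open.
Joint ranges: [-3.01, 3.01], [-0.46, 2.08], [-1.47, 1.51], [0.13, 2.56], [-1, 4.14], [0.04, 2.09], [-2.66, 2.66]. Speed limits (rad/s): [2.57, 2.57, 3.14, 3.14, 3.14, 3.14, 3.14].

### API

Orientations are given as a unit quaternion [x, y, z, w].
In Python, from plant import status, snapshot, finish_job, cut_out, tip_of gives the robot as it stands. The module is installed in compiled form; this text tells all that it offers.
- The arm moves only by the tool carry_out, never from a script. Its arguments are lists of equal length, an entry for each row: "linear": the shift along the world's x, y, z in m, a list of three; "roll": the turn about the world's z in rad. A call has 1 to 8 rows; each row is the pose to reach, as a shift and turn from the pose measured when the call began; what a row does not reach only later rows make up. A row lasts 1/12 s, in which the tool goes at most 41.7 mm and 7.16 degrees, less where a joint would pass 70% of its speed; a pose out of reach is approached as far as the arm can. A call with a gripper value outside its range is refused whole. "gripper" is the opening, from 0 (shut) to 1 (fully open), set as the call begins (left out, the last holds). The fingers move at their own pace and stop on an object; "grip_force" is the grip in N (left out, the last holds). Time passes only in rows, so rows that repeat a pose let the fingers close. It gives the time, the measured TCP pose, the force and the opening at its end, in the units of the state.
- status.get_state(): the state, without advancing time (a new reading comes with each control period).
- snapshot(name): name is "scene" or "side" or "wrist"; returns a dict with "img" (420x560x3 uint8, red, green, blue), "range_z" (420x560 float32, m along the optical axis (not along the pixel's ray), 0 where there is no reading), "fx", "fy", "cx", "cy" (pixels), "world_from_camera" (4x4, takes a point from camera to world coordinates). Camera axes: x right, y down, z forward; pixel columns grow to the right and rows downward; lengths in m; the calibration is good to about 2 mm. A picture is of the moment at which its call begins.
- finish_job(): hands the job in, once; it reports no verdict.
Trained networks look in a picture, given as the dict that the camera call returned (one of the last four; its "shot" number tells which), for a name from the list of things; names that differ only in an ending like _2 or _b are one class to them, and where a whole thing is asked for, a point or a joint stands for the part that bears it (a point fixed in the world has none). Each returns a list of dicts, best first, with "confidence" (0 to 1); they miss things now and then, are a little off and sometimes report something else, mostly with a low value. They report only what shows in the picture. A call takes as long as a camera call. They do not tell look-alikes from the thing itself.
- cut_out(picture, query): "region" (420x560 bool, what is visible of it) and "pixel" ([column, row] in pixels, amid what is visible of it).
- tip_of(picture, query): "pixel" ([column, row] in pixels: a listed point, or the origin of a listed thing).
The state is a dict: "clock": time; "q": joint angles; "qd": joint speeds; "joint_torque": joint torques, N m; "tool_pos": TCP position; "eef_rot": TCP orientation; "contact_force": force on the tool from outside, world axes, zero at the start; "moment": the same for the moment, N m; "opening": opening from 0.0 (shut) to 1.0 (fully open).
Only numpy, scipy, OpenCV 4.12 (cv2) and the standard library are available. Lean on these libraries where they do the work, as an engineer would, in place of code of your own. Each camera call takes 0.05 s, during which the arm holds its last target.

### The job

Put the axle with the big wheels away in the wide drawer of the low parts unit: press the handleless front in until the touch latch lets go and the drawer springs out, lay the axle in it (do not drop it), then push the drawer home until it latches and stays shut, flush with the unit. The latch is light plastic, so press by feel: firmly enough to reach its end stop, but never harder than 20 N. Leave the narrow drawer shut and do not disturb the other things on the bench.

Things in the scene. Friction and masses are not known exactly. Their poses are not given: they have to be found in the camera images.
- unit: Low grey parts unit fixed to the bench: 185 mm deep (x), 262 wide (y), 75 high; origin under its centre. Two drawers side by side with plain white handleless fronts, flush in its -x side, which slide out along -x. Each is held by a push-push latch: press the shut front in to the latch's end stop, move back, and it springs out; push it in to the stop again, move back, and it stays shut.
- drawer (a joint): Wide drawer, in m: 0 latched shut and flush, negative when pressed in, +0.09 sprung out. Its spring pushes out with 6 N shut, 2 N out; fast pushing adds 18 N per m/s. The latch's end stop lies 5 to 12 mm in from flush, set differently each time; it is only felt: 6 to 9 N up to it, then a steep rise. Let go over 0.4 mm short of it and a shut drawer stays shut, an open one springs out again.
- drawer_front (a point): Centre of the outer face of the wide drawer's front: 152 mm wide, 10 thick, from 8 to 75 mm above the bench; moves with the drawer. x points level into the unit (the way to push), y along the front, z up. The unit's top board, 75 mm high, begins 26 mm behind the shut front's outer face; the unit's walls stand 2 mm beside the front. More than 20 N on the drawer breaks its latch.
- tray (a point): Centre of the wide drawer's inner floor, 11 mm above the bench and 59 mm behind the outer face of its front; axes as drawer_front. The inside is 98 mm (x) by 136 mm (y), with side and rear walls 26 mm high. When sprung out, all of it is open from above. The top board leaves 56 mm of headroom over this floor, so the axle goes in only on its wheels, tube along y.
- axle_center (a point): Middle of the axle to put away: two plywood wheels, 50 mm across and 4 thick, on the ends of a white tube 10 mm thick and 76 long; 100 mm over all with the wooden axle ends. x runs along the tube; the point lies on the tube's axis, 25 mm above the bench. It stands on its wheels and rolls easily. About 50 g.
- small_axle_center (a point): Middle of another axle, which stays where it is: the same but with wheels 34 mm across; the point lies 17 mm above the bench.
- small_drawer (a joint): Narrow drawer beside the wide one (front 77 mm wide, on a latch of its own), in m: 0 latched shut. It stays shut.
- battery_box: Black battery holder with two cells, 62 x 32 x 17 mm, loose on the bench; origin under its centre. Stays where it is.
- glasses: Clear safety glasses with black ear pieces, about 130 x 145 x 43 mm, loose on the bench; origin on the bench, midway. They stay where they are.
- glue_gun: Black and grey cordless glue gun lying on its side, about 210 x 140 x 34 mm; origin under its barrel. Stays where it is.
Things that resemble listed ones, but are neither listed nor needed, are in the scene too. What is shaped like the part that bears axle_center but purple is not meant.

How it is judged:
On the way, in this order (a step that is already met when the one before it is completed fails the run):
1. the wide drawer has sprung fully out (value of joint drawer above 0.08 m), for 0.2 s.
2. the big-wheeled axle stands on its wheels in the open drawer, let go (x of axle_center in the frame of tray between -0.028 and 0.028 m and y of axle_center in the frame of tray between -0.022 and 0.022 m and z of axle_center in the frame of tray between 0.019 and 0.031 m and value of joint drawer above 0.06 m and contact force between the fingers and axle below 0.05 N), for 0.2 s.
At the end, for the whole second after the job is handed in: The wide drawer is latched shut within 3 mm of flush and stays so by itself, with the big-wheeled axle at rest inside on its wheels (its centre within 28 mm of the tray's centre front to back, 22 mm sideways, and 19 to 31 mm above the tray's floor); the narrow drawer is shut (x of axle_center in the frame of tray between -0.028 and 0.028 m and y of axle_center in the frame of tray between -0.022 and 0.022 m and z of axle_center in the frame of tray between 0.019 and 0.031 m and value of joint drawer between -0.003 and 0.003 m and value of joint small_drawer below 0.003 m and linear speed of axle below 0.03 m/s); the robot touches nothing.
It fails at once if the wide drawer is pushed with more than 20 N (contact force between any of the fingers, the arm and drawer above 20 N).
It fails at once if the axle is dropped (falls free by more than about 25 mm) (contact force between the fingers and axle below 0.02 N and linear speed of axle above 0.7 m/s).
It fails at once if the narrow drawer is opened (value of joint small_drawer above 0.006 m).
It fails at once if another thing on the bench is moved by more than 30 mm (distance of any of small_axle_center, battery_box, glasses, glue_gun from where it was at the start of the episode above 0.03 m).
It also fails if it takes over 72 s, if anything falls off the work surface, if the arm or the gripper's body presses on something with over 40 N, if the wrist force passes 120 N, or if a joint passes its speed limit or range.

## Working session

There is one attempt and no reset: what is moved stays moved. The work goes in short steps, Python scripts to look and compute and a tool call to move; the robot and the scene stay as the last step left them, time stands still between calls to the robot, and variables do not carry over. Pictures are saved under pics/ and viewed, and the job is handed in when it is done.

Besides the shell and the picture viewer there is one more tool, called as name([rows], argument=value, ...), one row to a line, values as JSON. carry_out: Moves the arm, as the interface text tells. Its arguments: {"type":"object","properties":{"linear":{"type":"array"},"roll":{"type":"array"},"gripper":{"type":"number"},"grip_force":{"type":"number"}},"required":["linear","roll"]}

```bash
mkdir -p pics; cat > h.py <<'E'
import numpy as np, cv2
from plant import status, snapshot, finish_job, cut_out, tip_of
def save(p,n): cv2.imwrite(f'pics/{n}.png',p['img'][:,:,::-1])
def pw(p,u,v,z=None):
    T=p['world_from_camera']; 
    if z is None: z=float(np.median(p['range_z'][int(v)-1:int(v)+2,int(u)-1:int(u)+2]))
    c=np.array([(u-p['cx'])/p['fx']*z,(v-p['cy'])/p['fy']*z,z,1]); return (T@c)[:3]
def plane(p,u,v,h):
    T=p['world_from_camera']; d=T[:3,:3]@np.array([(u-p['cx'])/p['fx'],(v-p['cy'])/p['fy'],1]); o=T[:3,3]
    return o+d*(h-o[2])/d[2]
def cloud(p,m=None):
    v,u=np.nonzero((p['range_z']>0)&(m if m is not None else True)); z=p['range_z'][v,u]
    c=np.stack([(u-p['cx'])/p['fx']*z,(v-p['cy'])/p['fy']*z,z,np.ones_like(z)]); return (p['world_from_camera']@c)[:3].T
E
python3 - <<'E'
from h import *
np.set_printoptions(precision=4,suppress=True)
s=status.get_state(); print(s['clock'],s['tool_pos'],s['eef_rot'],s['contact_force'],s['opening'])
for n in ['scene','side','wrist']:
    p=snapshot(n); save(p,n+'0')
    print(n,p['world_from_camera'][:3,3])
    for q in ['axle_center','small_axle_center','drawer_front','tray','unit','battery_box','glasses','glue_gun']:
        for d in tip_of(p,q)[:3]:
            u,v=d['pixel']; print(q,round(d['confidence'],2),np.round([u,v]),pw(p,u,v) if 1<u<558 and 1<v<418 else '')
E
```

```text
0.0 [ 0.1416 -0.6081  0.2569] [ 0.9935  0.1142 -0.0002 -0.0009] [ 0.1296 -1.0275  0.5065] 0.9991708064601513
scene [ 1.0625 -0.5791  0.8831]
axle_center 0.92 [321. 298.] [ 0.7175 -0.13   -0.0003]
axle_center 0.84 [263. 225.] [ 0.4895 -0.093   0.0275]
axle_center 0.8 [241. 194.] [ 0.3726 -0.0626  0.0261]
small_axle_center 0.75 [118. 263.] [ 0.3495 -0.4067  0.0321]
small_axle_center 0.5 [264. 278.] [ 0.5892 -0.1829 -0.0028]
tray 0.79 [371. 179.] [0.5963 0.18   0.0722]
unit 0.74 [367. 166.] [0.5603 0.2116 0.0717]
battery_box 0.71 [353. 251.] [0.689  0.0103 0.0133]
battery_box 0.36 [265. 222.] [ 0.4883 -0.0853  0.0288]
glue_gun 0.55 [117. 264.] [ 0.3493 -0.4083  0.0312]
side [0.0887 0.8026 0.6507]
axle_center 0.85 [238. 200.] [ 0.6914 -0.1104  0.0314]
axle_center 0.82 [293. 222.] [ 0.4849 -0.0796  0.029 ]
axle_center 0.67 [326. 237.] [ 0.3746 -0.0614  0.0261]
small_axle_center 0.61 [274. 197.] [ 0.6223 -0.2278  0.002 ]
drawer_front 0.81 [220. 266.] [0.5236 0.2275 0.0742]
drawer_front 0.5 [374. 194.] [ 0.3272 -0.3767  0.0206]
drawer_front 0.32 [273. 201.] [ 0.6026 -0.1803  0.0155]
unit 0.6 [206. 305.] [0.4771 0.3443 0.0738]
battery_box 0.6 [218. 228.] [0.6711 0.0296 0.0125]
battery_box 0.34 [375. 192.] [ 0.3275 -0.3797  0.0266]
glasses 0.9 [282. 178.] [ 0.6482 -0.3309  0.0229]
glue_gun 0.74 [374. 195.] [ 0.3283 -0.3785  0.0153]
wrist [ 0.2066 -0.5923  0.3854]
```

View pics/scene0.png

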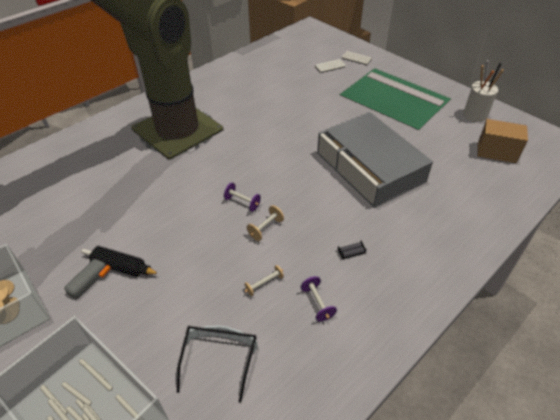

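View pics/side0.png

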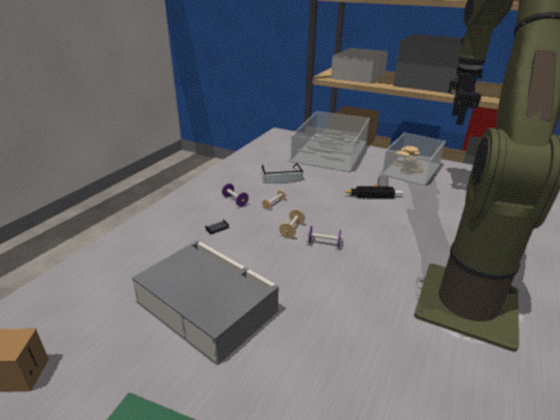

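View pics/wrist0.png

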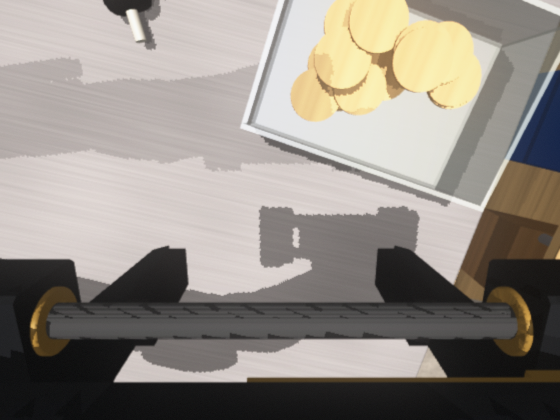

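The scene view shows the plain-wheeled big axle at (265,223), with purple look-alikes at (241,196) and (319,298). The small axle is at (264,280). The unit is at (373,158), with its white fronts along (320,148)-(380,195). Next I measure the unit and axle from the depth images.

```bash
python3 - <<'E'
from h import *
np.set_printoptions(precision=4,suppress=True)
out=[]
for n in ['scene','side']:
    p=snapshot(n)
    P=cloud(p); 
    m=(P[:,2]>0.066)&(P[:,2]<0.085)&(P[:,0]>0.35)&(P[:,0]<0.85)&(P[:,1]>-0.02)&(P[:,1]<0.5)
    Q=P[m]; print(n,len(Q),np.median(Q[:,2]))
    r=cv2.minAreaRect((Q[:,:2]*1000).astype(np.float32)); print(r, cv2.boxPoints(r))
    m=(P[:,2]>0.012)&(P[:,2]<0.06)&(abs(P[:,0]-.487)<.06)&(abs(P[:,1]+.085)<.065)
    A=P[m]; print('axle',len(A),A.min(0),A.max(0)); np.save(f'ax_{n}.npy',A)
    for q in ['axle_center','drawer_front']:
        for d in cut_out(p,q)[:4]:
            C=cloud(p,d['region']); print(q,d['confidence'],d['pixel'],d['region'].sum(),C.mean(0),C.min(0),C.max(0))
            if q=='axle_center':
                C=C[C[:,2]>.008]; print(cv2.minAreaRect((C[:,:2]*1000).astype(np.float32)))
    x0,x1,y0,y1=(220,440,100,250) if n=='scene' else (120,350,190,360)
    cv2.imwrite(f'pics/{n}_c.png',cv2.resize(p['img'][y0:y1,x0:x1,::-1],None,fx=3.4,fy=3.4,interpolation=cv2.INTER_CUBIC))
E
```

```text
scene 4279 0.07461243521238525
((521.004150390625, 284.99835205078125), (190.8469696044922, 267.3683166503906), 77.66072845458984) [[370.0162 220.3475]
 [631.2081 163.2109]
 [671.9921 349.6492]
 [410.8002 406.7858]]
axle 387 [ 0.4275 -0.1328  0.0122] [ 0.5148 -0.0391  0.0526]
axle_center 0.89 [323.9, 297.1] 551 [ 0.7242 -0.15    0.0288] [ 0.6764 -0.1873 -0.0015] [ 0.7704 -0.1121  0.0514]
((726.3134155273438, -150.46563720703125), (48.9703369140625, 93.43975830078125), 67.244873046875)
axle_center 0.76 [264.5, 225.4] 403 [ 0.487  -0.0847  0.0282] [ 0.4579 -0.1328 -0.0032] [ 0.5137 -0.0409  0.0526]
((486.65484619140625, -86.95320892333984), (46.63187026977539, 92.06832122802734), 5.841320991516113)
axle_center 0.61 [243.5, 194.7] 403 [ 0.3786 -0.0659  0.0267] [ 0.2924 -0.0998 -0.0053] [ 0.4278 -0.0265  0.0513]
((381.3475646972656, -63.99182891845703), (94.98649597167969, 52.22026824951172), 13.995625495910645)
drawer_front 0.61 [356.9, 174.1] 1058 [0.5472 0.1944 0.0432] [0.4702 0.1668 0.0055] [0.6255 0.2682 0.0788]
side 7297 0.07457775763113972
((521.6339111328125, 289.0566711425781), 
[... 463 characters left out ...]
4 -0.0755  0.0242] [ 0.4581 -0.1286 -0.0036] [ 0.5169 -0.0302  0.0501]
((486.5469055175781, -76.34815979003906), (47.8671875, 92.68366241455078), 6.239354133605957)
axle_center 0.49 [286.3, 176.3] 467 [ 0.6467 -0.3435  0.0218] [ 0.5915 -0.4627 -0.0036] [ 0.7358 -0.3008  0.0439]
((666.7830810546875, -368.78155517578125), (146.9376220703125, 97.68804931640625), 46.972930908203125)
axle_center 0.46 [318.4, 236.8] 139 [ 0.3899 -0.0544  0.0273] [ 0.3341 -0.0974 -0.0011] [ 0.4246 -0.0267  0.0498]
((376.3507080078125, -52.34589385986328), (82.9417724609375, 42.61902618408203), 6.806179046630859)
drawer_front 0.7 [216.8, 258.7] 411 [0.5466 0.1971 0.0681] [0.4734 0.1749 0.0531] [0.6207 0.2146 0.0776]
```

View pics/scene_c.png

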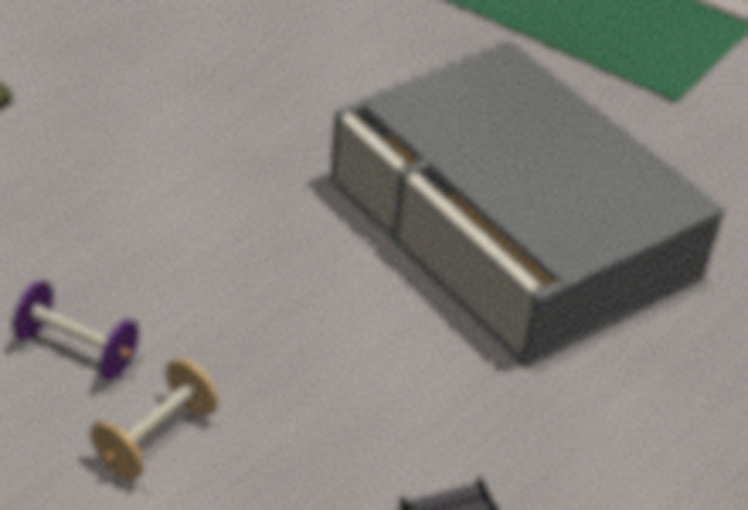

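View pics/side_c.png

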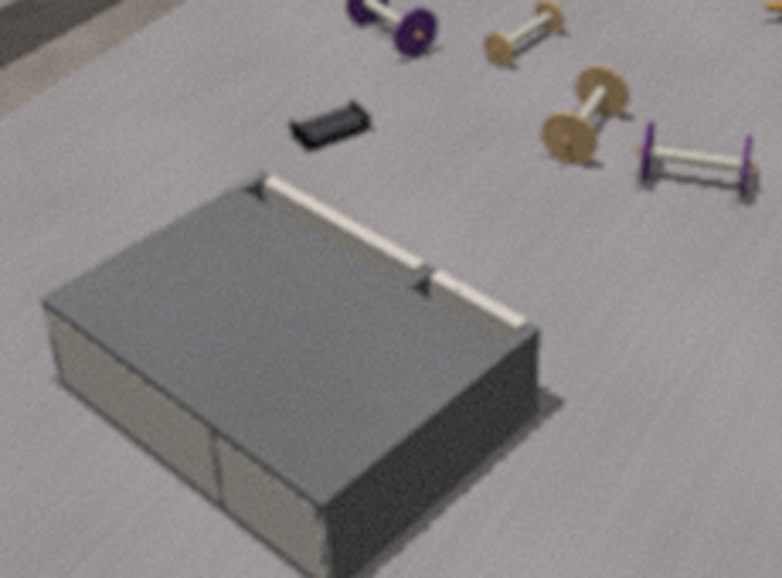

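The unit's top measures 0.0746 high (given 75 mm) and 265x188 mm across, which fits. The push direction is about 77.7°. The wide front's centre is near (0.545,0.187). The axle is at about (0.487,-0.082), with its tube at about 96°. Next I move in for a wrist view of the axle.

carry_out([
  [0.025, 0.032, 0],
  [0.05, 0.065, 0],
  [0.075, 0.097, 0],
  [0.1, 0.13, 0],
  [0.125, 0.162, 0],
  [0.15, 0.195, 0],
  [0.175, 0.227, 0],
  [0.2, 0.26, 0],
], roll=[0.1, 0.2, 0.3, 0.4, 0.5, 0.6, 0.7, 0.8])

```text
clock: 2.32
tool_pos: [0.3427, -0.3474, 0.258]
eef_rot: [0.869, 0.494, 0.0, 0.0]
contact_force: [-0.1, -0.5, 0.1]
opening: 1.0
```

carry_out([
  [0.02, 0.03, 0],
  [0.045, 0.06, 0],
  [0.07, 0.09, 0],
  [0.095, 0.12, 0],
  [0.115, 0.15, 0],
  [0.138, 0.178, 0],
  [0.138, 0.178, 0],
  [0.138, 0.178, 0],
], roll=[0.1, 0.2, 0.3, 0.4, 0.5, 0.6, 0.65, 0.65])

```text
clock: 2.98
tool_pos: [0.4821, -0.167, 0.2582]
eef_rot: [0.664, 0.748, 0.001, 0.001]
contact_force: [0.2, -1.0, 0.6]
opening: 1.001
```

```bash
cat > st.py <<'E'
from h import *
np.set_printoptions(precision=4,suppress=True)
def st():
    s=status.get_state(); q=s['eef_rot']; a=np.degrees(2*np.arctan2(q[1],q[0]))-90
    print('t',round(s['clock'],2),'pos',np.array(s['tool_pos']),'jaw',round(a%180,2),'f',np.array(s['contact_force']),'op',round(s['opening'],3),'q',np.array(s['q']))
    return s
E
python3 - <<'E'
from st import *
st(); p=snapshot('wrist'); save(p,'w1'); print(p['world_from_camera'])
for d in tip_of(p,'axle_center'): print(d, pw(p,*d['pixel']), plane(p,*d['pixel'],0.025))
for d in cut_out(p,'axle_center'):
    C=cloud(p,d['region']); C=C[C[:,2]>.01]; print(d['confidence'],d['pixel'],C.min(0),C.max(0),cv2.minAreaRect((C[:,:2]*1000).astype(np.float32)))
E
```

```text
t 2.98 pos [ 0.4821 -0.167   0.2582] jaw 6.78 f [ 0.216  -1.0433  0.5806] op 1.001 q [ 0.6049  0.5849 -0.5755  1.8963  0.4374  0.7853 -0.0913]
[[ 0.9931  0.1126  0.0341  0.4731]
 [ 0.1176 -0.9586 -0.2593 -0.0992]
 [ 0.0035  0.2615 -0.9652  0.3859]
 [ 0.      0.      0.      1.    ]]
{'pixel': [294.8, 98.1], 'confidence': 0.86} [ 0.4857 -0.0794  0.031 ] [ 0.4859 -0.0791  0.025 ]
{'pixel': [505.2, 189.1], 'confidence': 0.68} [ 0.7201 -0.1446  0.0313] [ 0.7245 -0.1454  0.025 ]
{'pixel': [189.5, 65.8], 'confidence': 0.66} [ 0.3805 -0.0619  0.031 ] [ 0.3789 -0.0613  0.025 ]
0.81 [170.9, 67.5] [ 0.3336 -0.0959  0.0101] [ 0.4264 -0.031   0.0529] ((382.3405456542969, -62.06919860839844), (90.9298324584961, 48.96437072753906), 13.822237014770508)
0.79 [515.4, 190.7] [ 0.6753 -0.1849  0.01  ] [ 0.7698 -0.1084  0.0525] ((719.3505859375, -144.85552978515625), (48.02354431152344, 93.38569641113281), 67.27207946777344)
0.69 [294.9, 85.9] [ 0.4587 -0.1293  0.0101] [ 0.5136 -0.0316  0.0519] ((486.8526611328125, -80.38447570800781), (48.43278503417969, 98.11082458496094), 5.672558307647705)
```

View pics/w1.png

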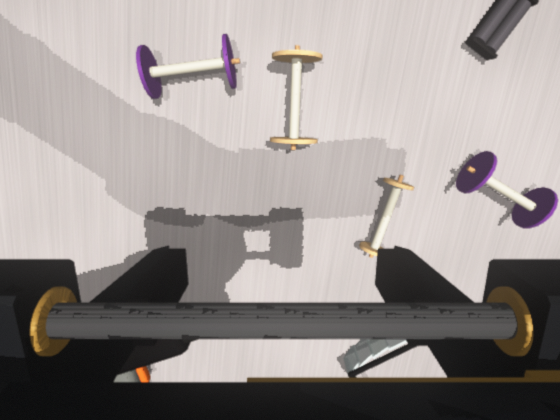

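The wrist view shows the plain axle at (295,97), with the purple ones at (190,67) and (505,190). The measured axle centre is (0.4865,-0.080), tube top 0.031, tube angle 95.7°, all agreeing with the other views. Next I go to the drawer front with the gripper shut.

carry_out([
  [0.007, 0.04, 0],
  [0.014, 0.08, 0],
  [0.021, 0.12, 0],
  [0.028, 0.16, 0],
  [0.035, 0.195, 0],
  [0.04, 0.23, 0],
  [0.045, 0.26, 0],
  [0.045, 0.26, 0],
], roll=[-0.05, -0.1, -0.15, -0.2, -0.25, -0.3, -0.333, -0.333], gripper=0)

```text
clock: 3.8
tool_pos: [0.5254, 0.0961, 0.2586]
eef_rot: [0.78, 0.625, 0.002, -0.001]
contact_force: [0.1, 0.5, -0.1]
opening: 0.418
```

```bash
python3 - <<'E'
from st import *
st(); p=snapshot('wrist'); save(p,'w2')
P=cloud(p); m=(P[:,2]>0.068)&(P[:,2]<0.085)&(P[:,1]>.14); Q=P[m]; print(np.median(Q[:,2]))
d=np.array([np.cos(np.radians(77.7)),np.sin(np.radians(77.7))]); e=np.array([d[1],-d[0]])
C=np.array([.5453,.1871]); a=(Q[:,:2]-C)@d; b=(Q[:,:2]-C)@e
print('depth min pct',np.percentile(a,[0.2,1,3]))
F=a<0.012; print('front b',np.percentile(b[F],[0,.5,50,99.5,100]),F.sum())
# front edge line fit
bb=np.arange(-.1,.07,.01); xs=[]
for b0 in bb:
    k=(abs(b-b0)<.004); 
    if k.sum()>5: xs.append((b0,a[k].min()))
xs=np.array(xs);print(xs.T); print(np.degrees(np.arctan(np.polyfit(xs[:,0],xs[:,1],1))))
for q in ['drawer_front','tray']:
  for dd in tip_of(p,q): print(q,dd,pw(p,*dd['pixel']))
E
```

```text
t 3.8 pos [0.5254 0.0961 0.2586] jaw 167.43 f [ 0.1465  0.5328 -0.0737] op 0.418 q [ 0.0112  0.593  -0.4469  1.8333  0.3423  0.7887 -0.8318]
0.07567098585869486
depth min pct [0.0005 0.0008 0.0019]
front b [-0.1756 -0.1738 -0.0444  0.085   0.0866] 3885
[[-0.1    -0.09   -0.08   -0.07   -0.06   -0.05   -0.04   -0.03   -0.02
  -0.01   -0.      0.01    0.02    0.03    0.04    0.05    0.06  ]
 [ 0.0006  0.0006  0.0009  0.0005  0.0004  0.0005  0.0005  0.0005  0.0006
   0.0005  0.0006  0.0006  0.0007  0.0007  0.0007  0.0007  0.0006]]
[0.0323 0.0343]
drawer_front {'pixel': [278.8, 88.1], 'confidence': 0.69} [0.5431 0.1882 0.0688]
drawer_front {'pixel': [423.3, 214.7], 'confidence': 0.42} [0.6734 0.0249 0.0168]
```

View pics/w2.png

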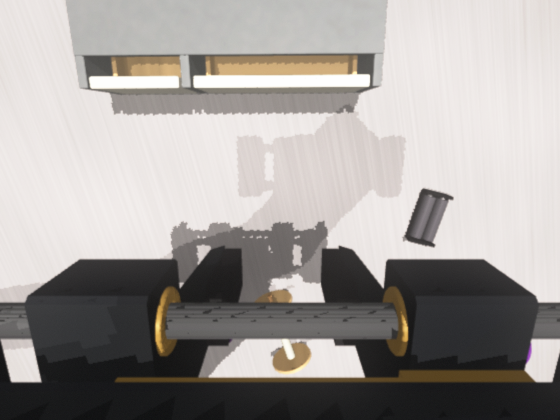

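The wrist view shows the wide front at (282,82), centred as modelled (face line within 1 mm). I descend in front of it.

carry_out([
  [0, 0, -0.04],
  [0, 0, -0.08],
  [0, 0, -0.12],
  [0, 0, -0.16],
  [0, 0, -0.19],
  [0.002, 0.01, -0.204],
  [0.006, 0.03, -0.204],
  [0.012, 0.055, -0.204],
], roll=[0.005, 0.005, 0.005, 0.005, 0.005, 0.005, 0.005, 0.005], gripper=0)

```text
clock: 4.62
tool_pos: [0.5357, 0.1365, 0.052]
eef_rot: [0.783, 0.622, -0.005, 0.002]
contact_force: [-0.0, 0.6, 0.4]
opening: 0.003
```

carry_out([
  [0, 0, 0],
  [0, 0, 0],
  [0, 0, 0],
], roll=[0, 0, 0])

```text
clock: 4.87
tool_pos: [0.5357, 0.1332, 0.0519]
eef_rot: [0.784, 0.62, -0.006, 0.003]
contact_force: [-0.3, -1.1, 0.6]
opening: 0.001
```

```bash
cat >> st.py <<'E'
d=np.array([np.cos(np.radians(77.7)),np.sin(np.radians(77.7))]); e=np.array([d[1],-d[0]]); C0=np.array([.5453,.1871])
def ab(s):
    p=np.array(s['tool_pos'][:2])-C0; f=np.array(s['contact_force'][:2]); print('a %.4f b %.4f push %.2f'%(p@d,p@e,-f@d))
E
python3 - <<'E'
from st import *
ab(st())
E
```

```text
t 4.87 pos [0.5357 0.1332 0.0519] jaw 166.66 f [-0.2728 -1.1265  0.6095] op 0.001 q [-0.2016  0.9255 -0.2216  1.9064  0.5223  0.3781 -1.0621]
a -0.0547 b 0.0021 push 1.16
```

carry_out([
  [0.001, 0.005, 0.001],
  [0.002, 0.01, 0.002],
  [0.003, 0.015, 0.002],
  [0.004, 0.02, 0.002],
  [0.005, 0.025, 0.002],
  [0.005, 0.028, 0.002],
  [0.005, 0.03, 0.002],
  [0.005, 0.03, 0.002],
], roll=[0.01, 0.018, 0.018, 0.018, 0.018, 0.018, 0.018, 0.018])

```text
clock: 5.53
tool_pos: [0.5406, 0.164, 0.0539]
eef_rot: [0.779, 0.628, -0.006, 0.002]
contact_force: [-0.0, 0.5, 0.9]
opening: 0.001
```

```bash
python3 - <<'E'
from st import *
ab(st()); p=snapshot('wrist'); save(p,'w3')
for i in range(3): ab(status.get_state())
E
```

```text
t 5.53 pos [0.5406 0.164  0.0539] jaw 167.75 f [-0.01    0.5158  0.9269] op 0.001 q [-0.2426  0.9311 -0.237   1.8663  0.5076  0.4154 -1.0724]
a -0.0235 b 0.0003 push -0.50
a -0.0241 b 0.0005 push -0.27
a -0.0241 b 0.0005 push -0.27
a -0.0241 b 0.0005 push -0.27
```

View pics/w3.png

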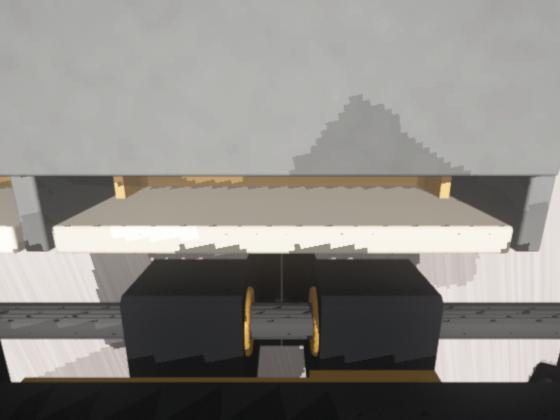

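carry_out([
  [0.0003, 0.0015, 0],
  [0.0006, 0.003, 0],
  [0.0009, 0.0045, 0],
  [0.0013, 0.006, 0],
  [0.0016, 0.0075, 0],
  [0.0019, 0.009, 0],
  [0.0021, 0.01, 0],
  [0.0021, 0.01, 0],
], roll=[0, 0, 0, 0, 0, 0, 0, 0])

```text
clock: 6.25
tool_pos: [0.5427, 0.1739, 0.0539]
eef_rot: [0.779, 0.628, -0.006, 0.002]
contact_force: [-0.0, -0.1, -0.2]
opening: 0.001
```

```bash
python3 - <<'E'
from st import *
ab(st())
E
```

```text
t 6.25 pos [0.5427 0.1739 0.0539] jaw 167.74 f [-0.0499 -0.0641 -0.2462] op 0.001 q [-0.256   0.9347 -0.2403  1.8507  0.501   0.4278 -1.0787]
a -0.0135 b 0.0003 push 0.07
```

carry_out([
  [0.0002, 0.001, 0],
  [0.0004, 0.002, 0],
  [0.0006, 0.003, 0],
  [0.0009, 0.004, 0],
  [0.0009, 0.004, 0],
], roll=[0, 0, 0, 0, 0])

```text
clock: 6.67
tool_pos: [0.5433, 0.1765, 0.0539]
eef_rot: [0.779, 0.627, -0.007, 0.003]
contact_force: [-1.0, -3.8, 1.7]
opening: 0.003
```

```bash
python3 - <<'E'
from st import *
ab(st())
E
```

```text
t 6.67 pos [0.5433 0.1765 0.0539] jaw 167.7 f [-1.0281 -3.7791  1.6961] op 0.003 q [-0.261   0.936  -0.2403  1.845   0.4985  0.4344 -1.0811]
a -0.0108 b 0.0003 push 3.91
```

carry_out([
  [0.0003, 0.0015, 0],
  [0.0006, 0.003, 0],
  [0.0009, 0.004, 0],
  [0.0011, 0.005, 0],
  [0.0013, 0.006, 0],
  [0.0015, 0.007, 0],
  [0.0015, 0.007, 0],
], roll=[0, 0, 0, 0, 0, 0, 0])

```text
clock: 7.25
tool_pos: [0.5443, 0.1811, 0.0539]
eef_rot: [0.779, 0.627, -0.009, 0.004]
contact_force: [-1.5, -5.7, 4.1]
opening: 0.006
```

```bash
python3 - <<'E'
from st import *
ab(st())
E
```

```text
t 7.25 pos [0.5443 0.1811 0.0539] jaw 167.63 f [-1.5173 -5.7282  4.1056] op 0.006 q [-0.2697  0.9383 -0.2406  1.8348  0.4943  0.4456 -1.0853]
a -0.0061 b 0.0003 push 5.92
```

carry_out([
  [0.0004, 0.002, 0],
  [0.0006, 0.003, 0],
  [0.0008, 0.004, 0],
  [0.001, 0.0045, 0],
  [0.001, 0.0045, 0],
], roll=[0, 0, 0, 0, 0])

```text
clock: 7.67
tool_pos: [0.5447, 0.1832, 0.0539]
eef_rot: [0.78, 0.626, -0.011, 0.005]
contact_force: [-1.4, -6.8, 5.8]
opening: 0.002
```

```bash
python3 - <<'E'
from st import *
ab(st())
E
```

```text
t 7.67 pos [0.5447 0.1832 0.0539] jaw 167.56 f [-1.4002 -6.8483  5.8264] op 0.002 q [-0.275   0.9396 -0.2399  1.8287  0.4917  0.454  -1.0879]
a -0.0039 b 0.0002 push 6.99
```

carry_out([
  [0.0004, 0.002, 0.0005],
  [0.0006, 0.003, 0.001],
  [0.0008, 0.004, 0.001],
  [0.001, 0.0045, 0.001],
  [0.001, 0.0045, 0.001],
], roll=[0, 0, 0, 0, 0])

```text
clock: 8.08
tool_pos: [0.5449, 0.1847, 0.0541]
eef_rot: [0.78, 0.626, -0.014, 0.006]
contact_force: [-1.2, -6.5, -1.0]
opening: 0.009
```

```bash
python3 - <<'E'
from st import *
ab(st())
E
```

```text
t 8.08 pos [0.5449 0.1847 0.0541] jaw 167.47 f [-1.2353 -6.5495 -1.0186] op 0.009 q [-0.2794  0.9406 -0.2395  1.8226  0.489   0.4638 -1.0899]
a -0.0025 b 0.0001 push 6.66
```

carry_out([
  [0.0004, 0.002, 0.0],
  [0.0008, 0.004, 0.0005],
  [0.001, 0.005, 0.0005],
  [0.0012, 0.006, 0.0005],
  [0.0012, 0.006, 0.0005],
], roll=[0, 0, 0, 0, 0])

```text
clock: 8.5
tool_pos: [0.5452, 0.1862, 0.0538]
eef_rot: [0.781, 0.625, -0.017, 0.008]
contact_force: [-1.4, -9.7, -0.3]
opening: 0.01
```

```bash
python3 - <<'E'
from st import *
ab(st())
E
```

```text
t 8.5 pos [0.5452 0.1862 0.0538] jaw 167.34 f [-1.4057 -9.672  -0.3346] op 0.01 q [-0.2858  0.9428 -0.2376  1.8149  0.486   0.4757 -1.0932]
a -0.0009 b 0.0001 push 9.75
```

carry_out([
  [0.0006, 0.003, 0.0],
  [0.001, 0.005, 0.0],
  [0.0013, 0.006, 0.0],
  [0.0014, 0.0065, 0.0],
  [0.0014, 0.0065, 0.0],
], roll=[0, 0, 0, 0, 0])

```text
clock: 8.92
tool_pos: [0.5454, 0.1875, 0.0535]
eef_rot: [0.781, 0.624, -0.021, 0.01]
contact_force: [-2.4, -11.0, 4.6]
opening: 0.008
```

```bash
python3 - <<'E'
from st import *
ab(st())
E
```

```text
t 8.92 pos [0.5454 0.1875 0.0535] jaw 167.2 f [ -2.4267 -11.0353   4.6395] op 0.008 q [-0.2927  0.9452 -0.2351  1.8068  0.4832  0.4889 -1.0968]
a 0.0004 b 0.0001 push 11.30
```

carry_out([
  [0.0006, 0.003, 0.0],
  [0.001, 0.005, 0.0],
  [0.0013, 0.006, 0.0],
  [0.0014, 0.0065, 0.0],
  [0.0014, 0.0065, 0.0],
], roll=[0, 0, 0, 0, 0])

```text
clock: 9.33
tool_pos: [0.5453, 0.1874, 0.0534]
eef_rot: [0.782, 0.622, -0.027, 0.013]
contact_force: [-2.8, -11.9, 7.5]
opening: 0.002
```

```bash
python3 - <<'E'
from st import *
ab(st())
E
```

```text
t 9.33 pos [0.5453 0.1874 0.0534] jaw 167.02 f [ -2.8362 -11.9128   7.5002] op 0.002 q [-0.2991  0.9471 -0.2315  1.7995  0.4806  0.5037 -1.1003]
a 0.0003 b -0.0000 push 12.24
```

It has stopped advancing at 12 N, so that is the end stop. I back off.

carry_out([
  [-0.001, -0.005, 0],
  [-0.003, -0.015, 0],
  [-0.006, -0.03, 0],
  [-0.01, -0.045, 0],
  [-0.013, -0.06, 0],
  [-0.017, -0.08, 0],
  [-0.022, -0.1, 0],
  [-0.026, -0.12, 0],
], roll=[0, 0, 0, 0, 0, 0, 0, 0])

```text
clock: 10.0
tool_pos: [0.5193, 0.0669, 0.0535]
eef_rot: [0.782, 0.623, -0.025, 0.013]
contact_force: [-0.3, 0.4, -0.6]
opening: 0.003
```

carry_out([
  [0, 0, 0.02],
  [0, 0, 0.05],
  [0, 0, 0.09],
  [0, 0, 0.13],
  [0, 0, 0.17],
  [0, 0, 0.2],
  [0, 0, 0.2],
], roll=[0, 0, 0, 0, 0, 0, 0])

```text
clock: 10.58
tool_pos: [0.5228, 0.068, 0.2593]
eef_rot: [0.782, 0.622, -0.019, 0.015]
contact_force: [0.2, 0.2, -0.1]
opening: 0.003
```

```bash
python3 - <<'E'
from st import *
ab(st()); p=snapshot('wrist'); save(p,'w4'); p=snapshot('scene'); 
cv2.imwrite(f'pics/s4.png',cv2.resize(p['img'][90:310,200:460,::-1],None,fx=2.5,fy=2.5))
E
```

```text
t 10.58 pos [0.5228 0.068  0.2593] jaw 167.02 f [ 0.2071  0.2025 -0.1321] op 0.003 q [ 0.0151  0.5874 -0.4151  1.8354  0.3678  0.8209 -0.8265]
a -0.1211 b 0.0034 push -0.24
```

View pics/w4.png

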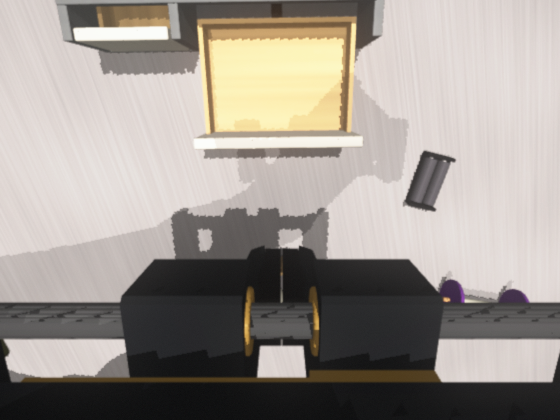

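View pics/s4.png

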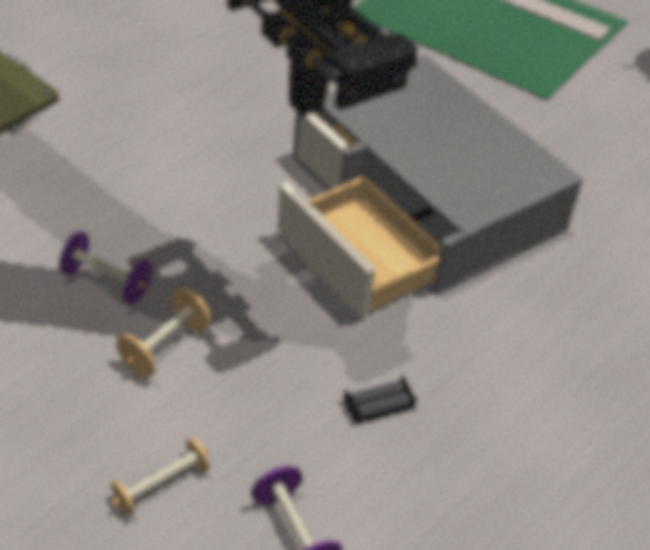

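The wide drawer is out (front at (278,141), tray at (280,80) in the wrist view) and the narrow one is shut. I measure the drawer and move over the axle.

carry_out([
  [-0.009, -0.037, 0],
  [-0.018, -0.074, 0],
  [-0.027, -0.111, 0],
  [-0.036, -0.148, 0],
  [-0.036, -0.148, -0.04],
  [-0.036, -0.148, -0.08],
  [-0.036, -0.148, -0.12],
  [-0.036, -0.148, -0.12],
], roll=[0.08, 0.16, 0.24, 0.326, 0.326, 0.326, 0.326, 0.326], gripper=0.5, grip_force=10)

```text
clock: 11.35
tool_pos: [0.4785, -0.0814, 0.1271]
eef_rot: [0.67, 0.741, -0.026, 0.011]
contact_force: [-0.4, -0.1, 0.0]
opening: 0.501
```

```bash
python3 - <<'E'
from st import *
s=st(); p=snapshot('wrist'); save(p,'w5')
T=p['world_from_camera']
for z in (.025,.05):
  c=np.linalg.inv(T)@np.array([.4865,-.080,z,1]); print(c[0]/c[2]*p['fx']+p['cx'],c[1]/c[2]*p['fy']+p['cy'])
p=snapshot('scene'); P=cloud(p)
a=(P[:,:2]-C0)@d; b=(P[:,:2]-C0)@e
m=(P[:,2]>.068)&(P[:,2]<.082)&(a<-.03)&(a>-.15)&(abs(b)<.1)
print('front a',np.percentile(a[m],[1,50,99]),'b',np.percentile(b[m],[1,99]),m.sum())
m=(P[:,2]>.003)&(P[:,2]<.025)&(a<.02)&(a>-.07)&(abs(b)<.062); print('floor z',np.percentile(P[m,2],[5,20,50,80]),m.sum())
for dd in cut_out(p,'axle_center'):
    C=cloud(p,dd['region']); C=C[C[:,2]>.01]; print(dd['confidence'],dd['pixel'],cv2.minAreaRect((C[:,:2]*1000).astype(np.float32)))
E
```

```text
t 11.35 pos [ 0.4785 -0.0814  0.1271] jaw 5.75 f [-0.3585 -0.1251  0.015 ] op 0.501 q [ 0.2405  0.755  -0.3258  2.078   0.6792  0.4446 -0.535 ]
297.00244549166973 209.91564791434823
297.85226470443234 222.32390687673214
front a [-0.093  -0.0887 -0.0819] b [-0.0727  0.0759] 236
floor z [0.008  0.0095 0.0111 0.0133] 728
0.91 [240.6, 195.6] ((382.04779052734375, -65.46118927001953), (93.5227279663086, 49.30885696411133), 13.129356384277344)
0.8 [323.8, 304.7] ((726.5738525390625, -151.79124450683594), (45.004425048828125, 90.61302185058594), 67.42064666748047)
0.72 [264.0, 222.7] ((485.60675048828125, -86.15113830566406), (53.101173400878906, 90.42536163330078), 5.106688976287842)
```

View pics/w5.png

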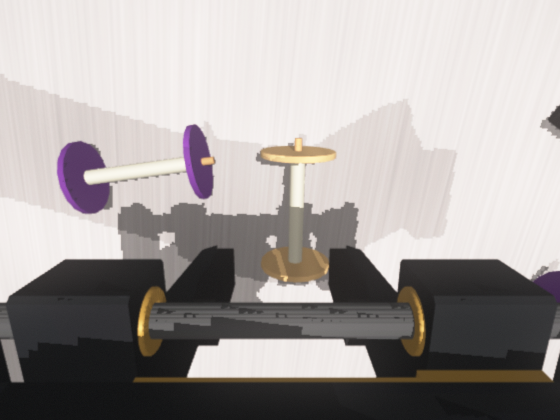

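The tube middle is at (296,209), as predicted at (297,210). I descend to grasp it.

carry_out([
  [0.008, 0.001, 0],
  [0.008, 0.001, -0.02],
  [0.008, 0.001, -0.04],
  [0.008, 0.001, -0.055],
  [0.008, 0.001, -0.065],
  [0.008, 0.001, -0.065],
  [0.008, 0.001, -0.065],
], roll=[0, 0, 0, 0, 0, 0, 0])

```text
clock: 12.08
tool_pos: [0.4936, -0.0794, 0.0712]
eef_rot: [0.67, 0.742, -0.02, 0.018]
contact_force: [1.0, -0.1, 0.4]
opening: 0.502
```

```bash
python3 - <<'E'
from st import *
s=st()
from scipy.spatial.transform import Rotation as R
print(R.from_quat(s['eef_rot']).as_matrix())
E
```

```text
t 12.08 pos [ 0.4936 -0.0794  0.0712] jaw 5.79 f [ 0.9646 -0.0656  0.3883] op 0.502 q [ 0.1581  0.8596 -0.2034  2.0746  0.7735  0.2991 -0.6254]
[[-0.1009  0.9949 -0.0007]
 [ 0.9935  0.1007 -0.0536]
 [-0.0533 -0.0061 -0.9986]]
```

carry_out([
  [-0.007, -0.001, 0],
  [-0.007, -0.001, 0],
  [-0.007, -0.001, 0],
  [-0.007, -0.001, 0],
], roll=[0, 0, 0, 0])

```text
clock: 12.42
tool_pos: [0.487, -0.0805, 0.072]
eef_rot: [0.67, 0.742, -0.02, 0.018]
contact_force: [-0.2, -0.5, -0.2]
opening: 0.503
```

carry_out([
  [0, 0, -0.006],
  [0, 0, -0.012],
  [0, 0, -0.018],
  [0, 0, -0.024],
  [0, 0, -0.03],
  [0, 0, -0.036],
  [0, 0, -0.041],
  [0, 0, -0.041],
], roll=[0, 0, 0, 0, 0, 0, 0, 0])

```text
clock: 13.08
tool_pos: [0.4865, -0.0803, 0.0298]
eef_rot: [0.67, 0.742, -0.02, 0.018]
contact_force: [0.2, -0.1, -0.1]
opening: 0.501
```

```bash
python3 - <<'E'
from st import *
s=st();p=snapshot('wrist'); save(p,'w6')
E
```

```text
t 13.08 pos [ 0.4865 -0.0803  0.0298] jaw 5.82 f [ 0.1879 -0.0516 -0.122 ] op 0.501 q [ 0.0811  0.9374 -0.0733  2.1016  0.8355  0.1527 -0.6905]
```

View pics/w6.png

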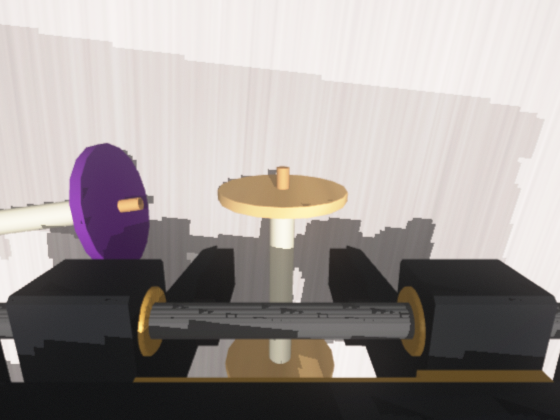

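The tube (282,290) is centred between the fingers, so I close.

carry_out([
  [0, 0, 0],
  [0, 0, 0],
  [0, 0, 0],
  [0, 0, 0],
  [0, 0, 0],
  [0, 0, 0],
  [0, 0, 0],
], roll=[0, 0, 0, 0, 0, 0, 0], gripper=0, grip_force=12)

```text
clock: 13.72
tool_pos: [0.4867, -0.0804, 0.0305]
eef_rot: [0.67, 0.742, -0.02, 0.018]
contact_force: [0.4, -0.5, 1.4]
opening: 0.11
```

carry_out([
  [0, 0, 0.01],
  [0, 0, 0.025],
  [0, 0, 0.045],
  [0, 0, 0.07],
  [0, 0, 0.1],
  [0, 0, 0.12],
  [0, 0, 0.12],
], roll=[0, 0, 0, 0, 0, 0, 0])

```text
clock: 14.3
tool_pos: [0.4885, -0.0806, 0.1538]
eef_rot: [0.671, 0.741, -0.018, 0.02]
contact_force: [0.4, -0.3, -0.5]
opening: 0.108
```

```bash
python3 - <<'E'
from st import *
s=st();p=snapshot('wrist'); save(p,'w7')
E
```

```text
t 14.3 pos [ 0.4885 -0.0806  0.1538] jaw 5.74 f [ 0.3862 -0.2732 -0.4854] op 0.108 q [ 0.2709  0.7117 -0.3775  2.0539  0.6587  0.499  -0.5162]
```

View pics/w7.png

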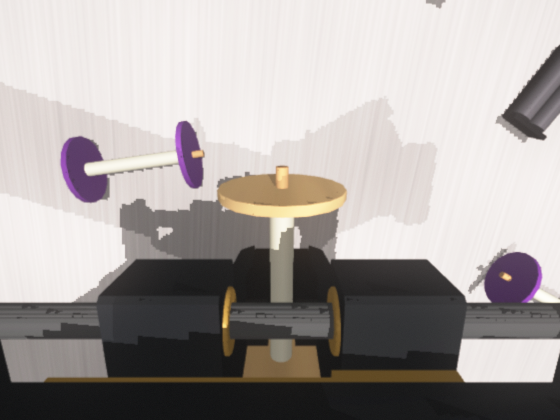

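The axle is held (opening 0.108, about 9.5 mm, so on the tube). I carry it to above the tray centre, (0.539,0.157).

carry_out([
  [0.005, 0.024, 0.01],
  [0.01, 0.048, 0.02],
  [0.015, 0.072, 0.02],
  [0.02, 0.096, 0.02],
  [0.025, 0.12, 0.02],
  [0.03, 0.144, 0.02],
  [0.035, 0.168, 0.02],
  [0.04, 0.192, 0.02],
], roll=[0.12, 0.24, 0.36, 0.48, 0.6, 0.72, 0.84, 0.96])

```text
clock: 15.02
tool_pos: [0.527, 0.1122, 0.1704]
eef_rot: [0.249, 0.968, -0.008, 0.025]
contact_force: [0.4, -0.0, -0.2]
opening: 0.106
```

carry_out([
  [0.006, 0.026, 0],
  [0.011, 0.05, 0],
  [0.013, 0.055, 0],
  [0.013, 0.055, 0],
  [0.013, 0.055, 0],
], roll=[0.12, 0.24, 0.31, 0.31, 0.31])

```text
clock: 15.43
tool_pos: [0.5392, 0.1665, 0.1687]
eef_rot: [0.098, 0.995, -0.005, 0.025]
contact_force: [-0.5, 0.0, -1.4]
opening: 0.104
```

```bash
cat >> st.py <<'E'
def tr(s):
    p=np.array(s['tool_pos'][:2])-(C0-.0305*d); j=np.degrees(2*np.arctan2(s['eef_rot'][1],s['eef_rot'][0]))-90
    dj=(77.7-j+90)%180-90; t=np.r_[-p]; print('shift to tray',t,'roll',np.radians(dj))
E
python3 - <<'E'
from st import *
s=st();tr(s);p=snapshot('wrist'); save(p,'w8'); p=snapshot('side');cv2.imwrite(f'pics/d8.png',cv2.resize(p['img'][130:350,120:390,::-1],None,fx=2.6,fy=2.6))
E
```

```text
t 15.43 pos [0.5392 0.1665 0.1687] jaw 78.76 f [-0.5363  0.0432 -1.422 ] op 0.104 q [ 0.0274  0.8173 -0.7447  1.8554  0.8448  0.7813  0.1848]
shift to tray [-0.0004 -0.0092] roll -0.018585155456109274
```

View pics/w8.png

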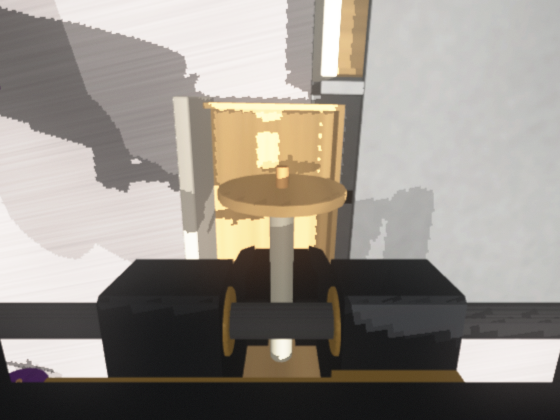

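View pics/d8.png

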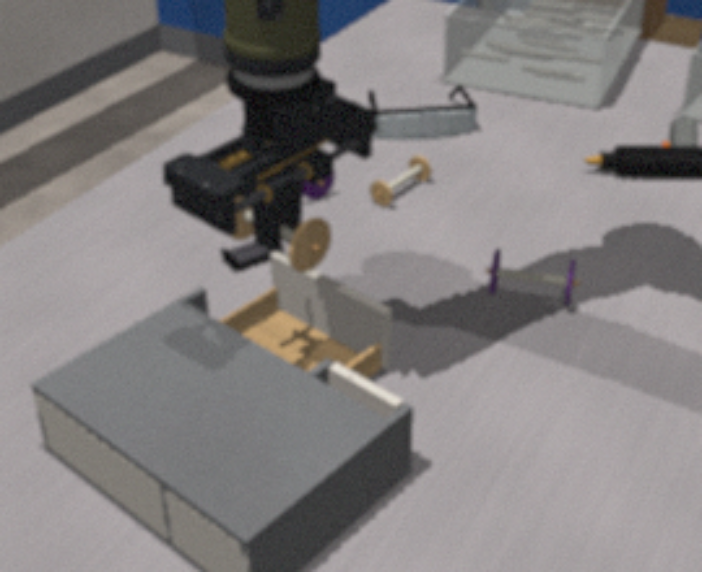

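carry_out([
  [0, -0.009, 0],
  [0, -0.009, -0.015],
  [0, -0.009, -0.03],
  [0, -0.009, -0.045],
  [0, -0.009, -0.06],
  [0, -0.009, -0.07],
  [0, -0.009, -0.07],
  [0, -0.009, -0.07],
], roll=[-0.018, -0.018, -0.018, -0.018, -0.018, -0.018, -0.018, -0.018])

```text
clock: 16.2
tool_pos: [0.5393, 0.1555, 0.0991]
eef_rot: [0.108, 0.994, -0.007, 0.025]
contact_force: [0.7, 1.0, 0.1]
opening: 0.11
```

```bash
python3 - <<'E'
from st import *
s=st();tr(s);p=snapshot('wrist'); save(p,'w9')
E
```

```text
t 16.2 pos [0.5393 0.1555 0.0991] jaw 77.6 f [0.7371 0.9552 0.1138] op 0.11 q [-0.0128  0.9081 -0.6408  1.9025  0.982   0.65    0.0585]
shift to tray [-0.0005  0.0018] roll 0.0017633744343600651
```

View pics/w9.png

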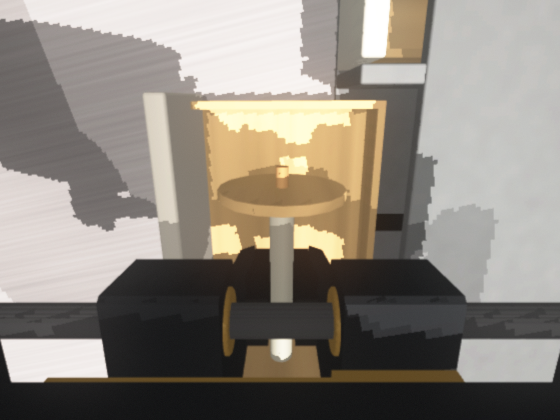

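carry_out([
  [0, 0.001, -0.008],
  [0, 0.001, -0.018],
  [0, 0.001, -0.028],
  [0, 0.001, -0.038],
  [0, 0.001, -0.045],
  [0, 0.001, -0.05],
  [0, 0.001, -0.05],
  [0, 0.001, -0.05],
], roll=[0, 0, 0, 0, 0, 0, 0, 0])

```text
clock: 16.92
tool_pos: [0.5395, 0.1571, 0.0494]
eef_rot: [0.108, 0.994, -0.006, 0.025]
contact_force: [0.4, -0.1, 0.8]
opening: 0.104
```

```bash
python3 - <<'E'
from st import *
s=st();tr(s);p=snapshot('wrist'); save(p,'w10')
E
```

```text
t 16.92 pos [0.5395 0.1571 0.0494] jaw 77.63 f [ 0.3816 -0.0907  0.7918] op 0.104 q [-0.0575  0.9808 -0.5644  1.9128  1.0905  0.5654 -0.0394]
shift to tray [-0.0007  0.0002] roll 0.001184642499526607
```

View pics/w10.png

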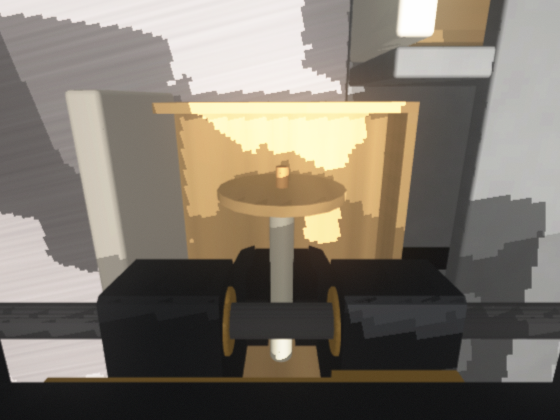

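carry_out([
  [0, 0, -0.0015],
  [0, 0, -0.003],
  [0, 0, -0.0045],
  [0, 0, -0.006],
  [0, 0, -0.0075],
  [0, 0, -0.008],
  [0, 0, -0.008],
], roll=[0, 0, 0, 0, 0, 0, 0])

```text
clock: 17.55
tool_pos: [0.5397, 0.1572, 0.0416]
eef_rot: [0.108, 0.994, -0.006, 0.025]
contact_force: [0.1, -0.2, -0.9]
opening: 0.107
```

carry_out([
  [0, 0, -0.0005],
  [0, 0, -0.001],
  [0, 0, -0.0015],
  [0, 0, -0.0015],
  [0, 0, -0.0015],
], roll=[0, 0, 0, 0, 0])

```text
clock: 17.97
tool_pos: [0.5398, 0.1575, 0.0413]
eef_rot: [0.108, 0.994, -0.006, 0.026]
contact_force: [-1.2, -1.3, 9.6]
opening: 0.106
```

The wheels are on the floor (9.6 N upward). I release with a partial opening.

carry_out([
  [0, 0, 0.0005],
  [0, 0, 0.0005],
  [0, 0, 0.0005],
  [0, 0, 0.0005],
  [0, 0, 0.0005],
  [0, 0, 0.0005],
], roll=[0, 0, 0, 0, 0, 0], gripper=0.3)

```text
clock: 18.47
tool_pos: [0.5398, 0.1575, 0.0416]
eef_rot: [0.108, 0.994, -0.006, 0.026]
contact_force: [0.1, -0.2, 0.0]
opening: 0.3
```

```bash
python3 - <<'E'
from st import *
s=st();tr(s);p=snapshot('wrist'); save(p,'w11')
E
```

```text
t 18.47 pos [0.5398 0.1575 0.0416] jaw 77.64 f [ 0.1058 -0.1558  0.0343] op 0.3 q [-0.0653  0.9922 -0.551   1.9136  1.1105  0.551  -0.0579]
shift to tray [-0.001  -0.0002] roll 0.001090425215169169
```

View pics/w11.png

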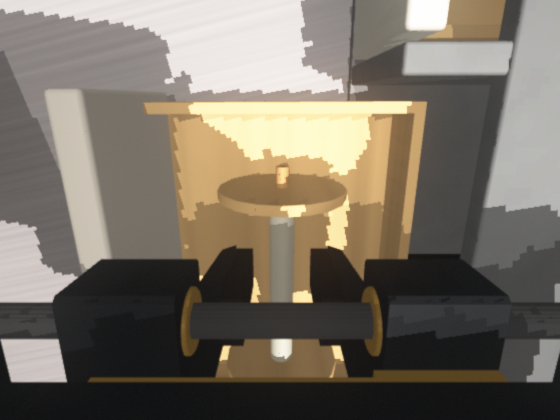

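Released, with the axle standing in the tray. I lift off.

carry_out([
  [0, 0, 0.008],
  [0, 0, 0.02],
  [0, 0, 0.035],
  [0, 0, 0.055],
  [0, 0, 0.075],
  [0, 0, 0.1],
  [0, 0, 0.12],
  [0, 0, 0.12],
], roll=[0, 0, 0, 0, 0, 0, 0, 0])

```text
clock: 19.18
tool_pos: [0.5414, 0.1589, 0.1658]
eef_rot: [0.108, 0.994, -0.004, 0.028]
contact_force: [-0.1, 1.2, -0.2]
opening: 0.301
```

carry_out([
  [-0.004, -0.016, 0],
  [-0.008, -0.032, 0],
  [-0.012, -0.048, 0],
  [-0.016, -0.064, 0],
  [-0.019, -0.08, 0],
  [-0.022, -0.092, 0],
  [-0.024, -0.102, 0],
  [-0.024, -0.102, 0],
], roll=[-0.12, -0.24, -0.36, -0.48, -0.6, -0.72, -0.84, -0.96], gripper=0)

```text
clock: 19.85
tool_pos: [0.5163, 0.0537, 0.1654]
eef_rot: [0.558, 0.829, -0.019, 0.023]
contact_force: [-0.8, -0.0, -0.6]
opening: 0.006
```

carry_out([
  [0, 0, 0],
  [0, 0, 0],
  [0, 0, 0],
  [0, 0, 0],
  [0, 0, 0],
  [0, 0, 0],
  [0, 0, 0],
  [0, 0, 0],
], roll=[-0.12, -0.24, -0.36, -0.48, -0.6, -0.61, -0.61, -0.61])

```text
clock: 20.52
tool_pos: [0.516, 0.0537, 0.1653]
eef_rot: [0.78, 0.625, -0.025, 0.017]
contact_force: [-0.3, -0.0, -0.6]
opening: 0.005
```

```bash
python3 - <<'E'
from st import *
s=st();ab(s);p=snapshot('wrist'); save(p,'w12')
P=cloud(p); a=(P[:,:2]-C0)@d; b=(P[:,:2]-C0)@e
m=(P[:,2]>.068)&(P[:,2]<.082)&(a<-.03)&(a>-.12)&(abs(b)<.1)
print('front a',np.percentile(a[m],[1,50,99]),'b',np.percentile(b[m],[1,99]),m.sum())
m=(P[:,2]>.042)&(P[:,2]<.066)&(a<.02)&(a>-.075)&(abs(b)<.062)
print('wheel tops: tray x',np.percentile(a[m]+.0305,[2,50,98]),'b',np.percentile(b[m],[2,50,98]),P[m,2].max(),m.sum())
E
```

```text
t 20.52 pos [0.516  0.0537 0.1653] jaw 167.35 f [-0.2581 -0.0434 -0.5621] op 0.005 q [-0.0216  0.7164 -0.3313  1.9446  0.4839  0.5977 -0.9142]
a -0.1365 b -0.0002 push 0.10
front a [-0.0888 -0.0835 -0.0789] b [-0.0738  0.0739] 4206
wheel tops: tray x [-0.0213  0.001   0.0225] b [-0.0402  0.0068  0.0429] 0.06340333190771491 1887
```

View pics/w12.png

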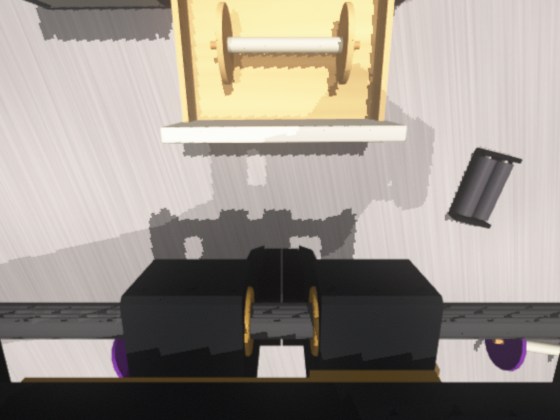

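The axle stands in the tray centre (wheels at (225,45) and (347,45), within about 1 mm of centre). I descend in front of the drawer and push.

carry_out([
  [0, 0, -0.03],
  [0, 0, -0.06],
  [0, 0, -0.09],
  [0, 0, -0.105],
  [0, 0, -0.11],
  [0, 0, -0.11],
  [0, 0, -0.11],
  [0, 0, -0.11],
], roll=[0.005, 0.005, 0.005, 0.005, 0.005, 0.005, 0.005, 0.005])

```text
clock: 21.23
tool_pos: [0.5168, 0.0539, 0.0564]
eef_rot: [0.779, 0.626, -0.024, 0.017]
contact_force: [-0.8, -0.0, 0.0]
opening: 0.006
```

```bash
python3 - <<'E'
from st import *
s=st();ab(s)
E
```

```text
t 21.23 pos [0.5168 0.0539 0.0564] jaw 167.61 f [-0.8036 -0.0172  0.0131] op 0.006 q [-0.1133  0.9007 -0.1828  1.9923  0.6087  0.3438 -1.0294]
a -0.1362 b 0.0005 push 0.19
```

carry_out([
  [0.001, 0.005, 0],
  [0.002, 0.01, 0],
  [0.003, 0.015, 0],
  [0.004, 0.02, 0],
  [0.0055, 0.025, 0],
  [0.0065, 0.03, 0],
  [0.0076, 0.035, 0],
  [0.0087, 0.04, 0],
], roll=[0, 0, 0, 0, 0, 0, 0, 0])

```text
clock: 21.9
tool_pos: [0.5252, 0.0927, 0.0564]
eef_rot: [0.779, 0.626, -0.025, 0.018]
contact_force: [-0.2, -4.0, 2.1]
opening: 0.006
```

carry_out([
  [0.001, 0.005, 0],
  [0.002, 0.01, 0],
  [0.003, 0.015, 0],
  [0.004, 0.02, 0],
  [0.0055, 0.025, 0],
  [0.0065, 0.03, 0],
  [0.0076, 0.035, 0],
  [0.0087, 0.04, 0],
], roll=[0, 0, 0, 0, 0, 0, 0, 0])

```text
clock: 22.57
tool_pos: [0.5336, 0.1321, 0.0564]
eef_rot: [0.779, 0.626, -0.026, 0.018]
contact_force: [-0.4, -5.9, 3.2]
opening: 0.01
```

```bash
python3 - <<'E'
from st import *
s=st();ab(s);p=snapshot('wrist'); save(p,'w13')
E
```

```text
t 22.57 pos [0.5336 0.1321 0.0564] jaw 167.53 f [-0.392  -5.8609  3.178 ] op 0.01 q [-0.2287  0.9214 -0.2154  1.8908  0.5452  0.4374 -1.088 ]
a -0.0562 b 0.0003 push 5.81
```

View pics/w13.png

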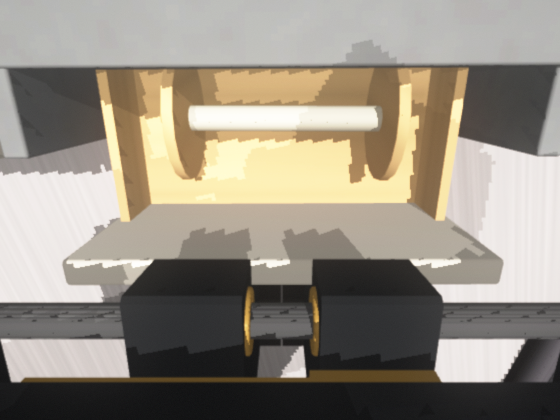

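The drawer is sliding in with the axle upright. I continue.

carry_out([
  [0.001, 0.005, 0],
  [0.002, 0.01, 0],
  [0.003, 0.015, 0],
  [0.004, 0.02, 0],
  [0.0055, 0.025, 0],
  [0.0065, 0.03, 0],
  [0.0076, 0.035, 0],
  [0.0087, 0.04, 0],
], roll=[0, 0, 0, 0, 0, 0, 0, 0])

```text
clock: 23.28
tool_pos: [0.5421, 0.1714, 0.0564]
eef_rot: [0.779, 0.626, -0.027, 0.019]
contact_force: [-2.5, -8.4, 5.2]
opening: 0.009
```

```bash
python3 - <<'E'
from st import *
s=st();ab(s)
E
```

```text
t 23.28 pos [0.5421 0.1714 0.0564] jaw 167.52 f [-2.462  -8.3941  5.2198] op 0.009 q [-0.2817  0.9359 -0.2308  1.8277  0.5161  0.4914 -1.1112]
a -0.0160 b 0.0002 push 8.73
```

carry_out([
  [0.0006, 0.003, 0],
  [0.001, 0.005, 0],
  [0.0013, 0.006, 0],
  [0.0017, 0.008, 0],
  [0.002, 0.0095, 0],
  [0.0024, 0.011, 0],
  [0.0027, 0.0125, 0],
  [0.0027, 0.0125, 0],
], roll=[0, 0, 0, 0, 0, 0, 0, 0])

```text
clock: 23.95
tool_pos: [0.5444, 0.1825, 0.0564]
eef_rot: [0.78, 0.625, -0.029, 0.019]
contact_force: [-0.9, -5.8, 3.3]
opening: 0.002
```

```bash
python3 - <<'E'
from st import *
s=st();ab(s)
E
```

```text
t 23.95 pos [0.5444 0.1825 0.0564] jaw 167.48 f [-0.8744 -5.7638  3.2531] op 0.002 q [-0.2973  0.9409 -0.2342  1.8072  0.5078  0.5101 -1.1178]
a -0.0047 b 0.0001 push 5.82
```

carry_out([
  [0.0004, 0.002, 0],
  [0.0008, 0.004, 0],
  [0.001, 0.005, 0],
  [0.0012, 0.006, 0],
  [0.0012, 0.006, 0],
], roll=[0, 0, 0, 0, 0])

```text
clock: 24.37
tool_pos: [0.5451, 0.1857, 0.0564]
eef_rot: [0.78, 0.625, -0.031, 0.021]
contact_force: [-0.3, -7.8, 5.1]
opening: 0.006
```

```bash
python3 - <<'E'
from st import *
s=st();ab(s)
E
```

```text
t 24.37 pos [0.5451 0.1857 0.0564] jaw 167.4 f [-0.3156 -7.7735  5.1455] op 0.006 q [-0.3044  0.943  -0.2338  1.7984  0.5044  0.5209 -1.121 ]
a -0.0014 b 0.0001 push 7.66
```

carry_out([
  [0.0006, 0.003, 0],
  [0.001, 0.005, 0],
  [0.0013, 0.006, 0],
  [0.0014, 0.0065, 0],
  [0.0014, 0.0065, 0],
], roll=[0, 0, 0, 0, 0])

```text
clock: 24.78
tool_pos: [0.5454, 0.1874, 0.0565]
eef_rot: [0.781, 0.624, -0.035, 0.023]
contact_force: [-1.8, -11.5, 7.5]
opening: 0.006
```

```bash
python3 - <<'E'
from st import *
s=st();ab(s)
E
```

```text
t 24.78 pos [0.5454 0.1874 0.0565] jaw 167.26 f [ -1.8213 -11.4517   7.5448] op 0.006 q [-0.3112  0.9451 -0.2319  1.7898  0.5011  0.5346 -1.1242]
a 0.0003 b 0.0001 push 11.58
```

carry_out([
  [0.0006, 0.003, 0.0005],
  [0.001, 0.005, 0.0005],
  [0.0013, 0.006, 0.0005],
  [0.0014, 0.0065, 0.0005],
  [0.0014, 0.0065, 0.0005],
], roll=[0, 0, 0, 0, 0])

```text
clock: 25.2
tool_pos: [0.5453, 0.1872, 0.0566]
eef_rot: [0.781, 0.622, -0.04, 0.026]
contact_force: [-2.4, -13.0, 5.8]
opening: 0.004
```

```bash
python3 - <<'E'
from st import *
s=st();ab(s)
E
```

```text
t 25.2 pos [0.5453 0.1872 0.0566] jaw 167.08 f [ -2.3729 -13.0297   5.8216] op 0.004 q [-0.3172  0.947  -0.2289  1.7821  0.498   0.5505 -1.1269]
a 0.0001 b -0.0000 push 13.24
```

It has stopped advancing at 13 N, so this is the end stop. I back off.

carry_out([
  [-0.0005, -0.002, 0],
  [-0.001, -0.005, 0],
  [-0.002, -0.01, 0],
  [-0.0035, -0.016, 0],
  [-0.005, -0.024, 0],
  [-0.0075, -0.035, 0],
  [-0.011, -0.05, 0],
  [-0.015, -0.07, 0],
], roll=[0, 0, 0, 0, 0, 0, 0, 0])

```text
clock: 25.87
tool_pos: [0.5301, 0.1178, 0.0566]
eef_rot: [0.781, 0.623, -0.039, 0.025]
contact_force: [-0.2, -0.7, 0.5]
opening: 0.006
```

carry_out([
  [0, -0.02, 0.01],
  [0, -0.04, 0.04],
  [0, -0.05, 0.08],
  [0, -0.05, 0.12],
  [0, -0.05, 0.16],
  [0, -0.05, 0.2],
  [0, -0.05, 0.2],
  [0, -0.05, 0.2],
], roll=[0, 0, 0, 0, 0, 0, 0, 0])

```text
clock: 26.53
tool_pos: [0.531, 0.0671, 0.2587]
eef_rot: [0.781, 0.623, -0.037, 0.026]
contact_force: [-0.1, 0.0, -0.0]
opening: 0.006
```

```bash
python3 - <<'E'
from st import *
s=st();ab(s);p=snapshot('wrist'); save(p,'w14')
P=cloud(p); a=(P[:,:2]-C0)@d; b=(P[:,:2]-C0)@e
for n,l,h in (('wide',-.07,.07),('narrow',-.155,-.09)):
    m=(P[:,2]>.066)&(P[:,2]<.085)&(a<.013)&(a>-.12)&(b>l)&(b<h); print(n,np.percentile(a[m],[1,50]) if m.any() else None,m.sum())
p=snapshot('scene');cv2.imwrite('pics/s14.png',cv2.resize(p['img'][90:350,180:460,::-1],None,fx=2.3,fy=2.3))
E
```

```text
t 26.53 pos [0.531  0.0671 0.2587] jaw 167.11 f [-0.1478  0.0317 -0.0363] op 0.006 q [-0.0186  0.6041 -0.3904  1.7976  0.3855  0.8689 -0.8402]
a -0.1202 b 0.0116 push 0.00
wide [0.0005 0.005 ] 2769
narrow [0.0003 0.0048] 1274
```

View pics/w14.png

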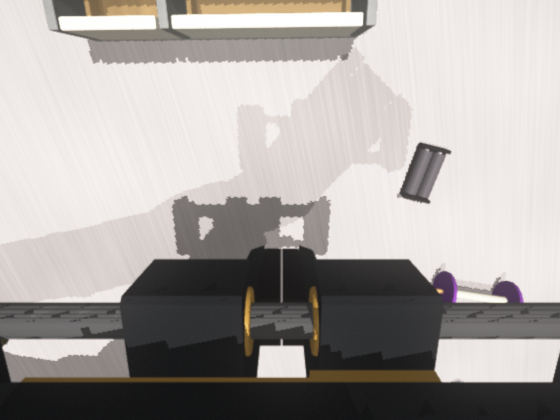

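View pics/s14.png

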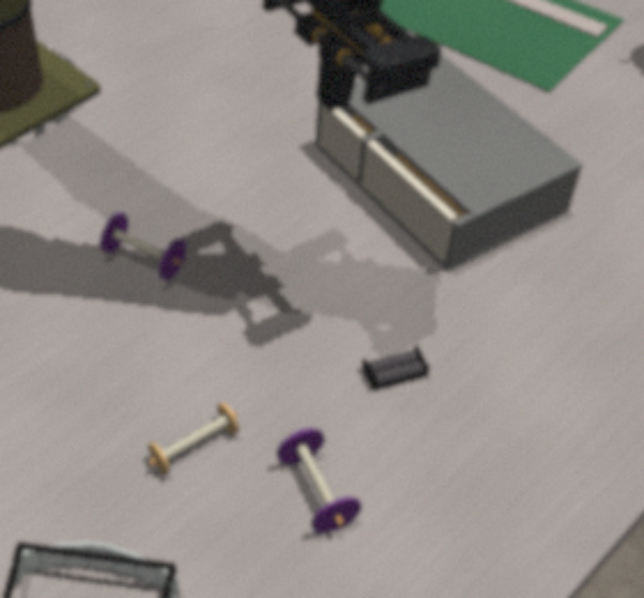

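Both fronts are flush (wide at 0.5 mm, narrow at 0.3 mm), and the other things are where they were. I hand in.

```bash
python3 - <<'E'
from h import *
print(finish_job())
E
```

```text
the job is handed in; nothing more can be done
None
```

The axle with the big wheels is in the wide drawer, and the drawer is latched shut. I handed the job in at about 26.5 s; no verdict was reported.

- **Opening:** I pressed the front in by feel. It stopped advancing at about 12 N, and the drawer sprang fully out when I backed off.
- **Placing:** I gripped the axle by its tube and lowered it until the wheels met the tray floor (9.6 N upward), then let go. A wrist view showed it standing on its wheels within about 1 mm of the tray centre.
- **Closing:** I pushed the drawer in until it stopped advancing at the same place, at about 13 N. It stayed shut when I backed off.

**Last checks:**
- The wide front's edge is at 0.5 mm and the narrow one's at 0.3 mm, against 0.5 to 0.6 mm before I pressed, so both are flush.
- The gripper is clear, at about 0 N.
- The battery box and small axle look unmoved. The glasses showed only partly and the glue gun not at all in the last pictures, but the arm never worked low near either.
- The highest total force I read on the tool was about 14.5 N. The readings come only at the end of each move, so a brief higher peak could have been missed.
- I did not see the axle again after the drawer closed. It was upright when I last saw it, with the drawer about half in.
- Pressing left the tool tilted by a few degrees, which did no harm.

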